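# Park the bottle in its bench bay and bolt it in

## Robot

A 7-joint arm with a two-finger parallel gripper is mounted at the origin on a cart in front of the work surface, level with it; the furniture and walls round the work are solid. World frame = base frame: x ahead of the robot, y to its left, z up, the work surface at z = 0. Lengths are in mm, angles in rad, forces in N, time in s.
With the tool pointing down it reaches from about 425 to 950 mm from the base axis. Payload 4.7 kg.
Tool frame: the origin (TCP) lies between the finger pads; the fingertips stand 22 mm ahead of it and the grasp point (between the pads) lies 3 mm ahead of it; y points along the fingers, x is the direction in which the jaws open and shut, and the axes are right-handed (so a half turn about y gives the same grasp; the last joint's range is limited). The gripper opens to 87 mm and grips with 3 to 60 N. Pads are 19 mm wide; open, the fingers measure 117 mm over their backs; the gripper's body (75 mm by 190 mm) begins 51 mm behind the grasp point.
Start: joints at [-1.338, 0.469, -0.049, 1.532, 0.024, 1.141, -0.082], TCP at [174.661, 652.028, 244.573] pointing down, gripper open.
Joint ranges: [-2.59, 2.59], [-0.33, 1.99], [-1.39, 1.29], [0.1, 2.45], [-1.04, 4.18], [0.21, 1.99], [-2.66, 2.66]. Speed limits (rad/s): [2.57, 2.57, 3.14, 3.14, 3.14, 3.14, 3.14].

## Interface

Orientations are given as a unit quaternion [x, y, z, w].
In Python, from station import * gives the robot as it stands. Calls block until the motion is done:
- move_pose(position, orientation): joint-space move of the TCP to a pose.
- move_straight(position, ori=None, velocity=150, f_stop=None): straight line of the TCP; ori=None keeps the orientation; velocity is the mean speed in mm/s. With f_stop (N) it stops when the force on the tool has changed by that much, and returns True; else False.
- move_joints(angles): joint-space move.
- command_gripper(opening): opening from 0.0 (shut) to 1.0 (fully open); the grip force is fixed at half the most; returns when the fingers have stopped.
- hold(seconds).
- inverse_kinematics(position, orientation): joint angles nearest the present ones, or None.
- read_camera(name): name is "side" or "top"; returns a dict with "img" (480x640x3 uint8, blue, green, red), "z_map" (480x640 float32, mm along the optical axis (not along the pixel's ray), 0 where there is no reading), "camera_matrix" (3x3 intrinsics, pixels), "k1" (the pictures are not rectified: a ray, as slopes to the right and down, at radius r is drawn at 1 + k1 r^2 times it, then the intrinsics apply), "rvec" (rotation vector, rad) and "tvec" (3), from world to camera coordinates, as OpenCV has them. Camera axes: x right, y down, z forward; pixel columns grow to the right and rows downward; lengths in mm; the calibration is good to about 2 mm. A picture is of the moment at which its call begins.
A pose or a line that the arm cannot do raises PlanningError and nothing moves.
- job_done(): hands the job in, once; it reports no verdict.
Readings, each from a call of its own:
- read_time(): time.
- read_joints(): joint angles.
- read_dq(): joint speeds.
- read_joint_torque(): joint torques, N m.
- read_tool_pos(): TCP position.
- read_orientation(): TCP orientation.
- read_contact_force(): force on the tool from outside, world axes, zero at the start.
- read_wrist_torque(): the same for the moment, N m.
- read_gripper_width(): opening from 0.0 (shut) to 1.0 (fully open).
Only numpy, scipy, OpenCV 4.12 (cv2) and the standard library are available. Lean on these libraries where they do the work, as an engineer would, in place of code of your own. Each camera call takes 0.05 s, during which the arm holds its last target.

## Task

Slide the tall bottle along the bench, upright and pushed low down, into the wooden bay and gently on against the plunger at its back until the plunger is fully home; then slide the steel bolt all the way across the mouth behind it. Do not lift, tip or ram the bottle, and leave the other things where they are.

Things in the scene. Friction and masses are not known exactly. Their poses are not given: they have to be found in the camera images.
- bottle: Loose, tall, closed white bottle with plain paper band and grey cap: 74 mm diameter, 222 mm tall, about 0.35 kg (varies). Origin: centre of its underside, z up; yaw does not matter. Pushed below about 40 mm it slides; pushed high it topples. A hand pointing straight down strikes its upper part first: lean the hand back, away from it, 30 to 45 degrees. Over 20 N against the bay is ramming.
- bay: Bottle bay, fixed to the bench: two wooden rails 26 mm high, 87 mm apart inside, flared to about 106 mm at the mouth, joined at the back 128 mm in. Origin: on the bench, centre of the mouth; +x runs into the bay, y across it (+y left looking in), z up. With the plunger fully in, the near side of the bottle is 8 to 30 mm inside the mouth.
- bay_face_mid (a point): Point fixed on the bay's centre line, 83 mm in from the mouth and 21 mm up: the middle of the range of the plunger's face, an upright rubber plate 56 mm wide, from 3 to 39 mm above the bench. Its clamped carriage is set to another depth each time: the undisturbed face stands anywhere within 11 mm before or behind this point. Its real depth is not reported; feel for it.
- plunger (a joint): Travel of the plunger along the bay's +x: 0 fully out (start), 0.010 m fully in. It resists with a steady friction of about 5 N (on top of the bottle's own sliding friction of 1 to 3 N), stays where it is left, and is solid at the end of its travel, where the force rises steeply.
- bolt (a joint): Travel of the steel sliding bolt along the bay's -y: 0 to 0.010 m drawn back clear of the mouth (start), 0.100 m fully across. The bar (12 mm thick, 14 to 26 mm above the bench, its centre 12 mm outside the mouth) runs through a staple (32 mm high, 52 to 66 mm from the bay's centre line) on the +y side; about 2.5 N of friction; it stays where it is left.
- bolt_knob (a point): On the axis of the upright round knob at the outer (+y) end of the bolt: 16 mm in diameter, its top 58 mm above the bench, this point 46 mm above the bench. It moves with the bolt, from 172 mm to 72 mm off the bay's centre line; push it along the bay's -y to close the bolt.
- offcut: Small beige stone offcut 38x49x25 mm, a bystander. Origin: centre of its underside.
- sanding_block: Brown sanding block 60x101x27 mm, a bystander. Origin: centre of its underside.
- masking_tape: Roll of tape lying flat, 103 mm across, 25 mm high, a bystander. Origin: centre of its underside.
Things that resemble listed ones, but are neither listed nor needed, are in the scene too. What is shaped like the bottle but red is not meant.

How it is judged (in metres and radians):
On the way, in this order (a step that is already met when the one before it is completed fails the run):
1. the bottle, upright between the rails, has pushed the plunger fully in (value of joint plunger above 0.0085 m and contact force between bottle and bay above 1 N and x of bottle in the frame of bay above 0.04 m and angle between bottle's own z axis and vertical below 0.1 rad), for 0.02 s.
2. the bolt is slid fully across the mouth (value of joint bolt above 0.092 m), for 0.2 s.
At the end, for the whole second after the job is handed in: The bottle stands upright and still between the rails, wholly behind the mouth; the plunger is in (at least 8 of its 10 mm) and the bolt is across (at least 92 of its 100 mm) (value of joint plunger above 0.008 m and value of joint bolt above 0.092 m and x of bottle in the frame of bay between 0.04 and 0.072 m and y of bottle in the frame of bay between -0.012 and 0.012 m and angle between bottle's own z axis and vertical below 0.06 rad and linear speed of bottle below 0.01 m/s); the robot touches nothing.
It fails at once if the bottle is tipped more than about 17 degrees (angle between bottle's own z axis and vertical above 0.3 rad).
It fails at once if the bottle is lifted off the bench (height (world z) of bottle above 0.02 m).
It fails at once if the bottle is rammed against the bay with more than 20 N (contact force between bottle and bay above 20 N).
It fails at once if a bystander (offcut, sanding block, tape) is moved by more than 30 mm (distance of any of offcut, sanding_block, masking_tape from where it was at the start of the episode above 0.03 m).
It also fails if it takes over 72 s, if anything falls off the work surface, if the arm or the gripper's body presses on something with over 40 N, if the wrist force passes 120 N, or if a joint passes its speed limit or range.

## Working session

There is one attempt and no reset: what is moved stays moved. The work goes in short steps, each a Python script; the robot and the scene stay as the last script left them, time stands still between calls to the robot, and variables do not carry over. Pictures are saved under pics/ and viewed, and the job is handed in when it is done.

```bash
mkdir -p pics; ls; python3 - <<'E'
from station import *
import cv2,numpy as np,pickle
d={}
for n in("side","top"):
    c=read_camera(n); d[n]=c; cv2.imwrite(f"pics/{n}0.png",c["img"])
    print(n,c["camera_matrix"],c["k1"],c["rvec"],c["tvec"],np.mean(c["z_map"]>0))
pickle.dump(d,open("cam0.pkl","wb"))
print(read_time(),read_tool_pos(),read_orientation(),read_contact_force())
E
```

```text
pics
side [[456.12024734   0.         320.48594133]
 [  0.         456.12024734 240.74911745]
 [  0.           0.           1.        ]] -0.01976679597386472 [ 2.046641   -0.26358779  0.13490879] [-448.29022313  300.33781569  587.79131441] 0.92216796875
top [[483.70375836   0.         313.63904752]
 [  0.         483.70375836 240.06361421]
 [  0.           0.           1.        ]] 0.02322929737436508 [ 2.12164433 -2.15557218  0.14614626] [396.91684602 525.79299567 968.83970319] 0.99609375
0.1 [174.54319662 651.5221762  243.61011372] [ 0.56136638  0.42999122 -0.43095583 -0.56058221] [-0.33940589  0.56634425 -0.60576683]
```

View pics/side0.png

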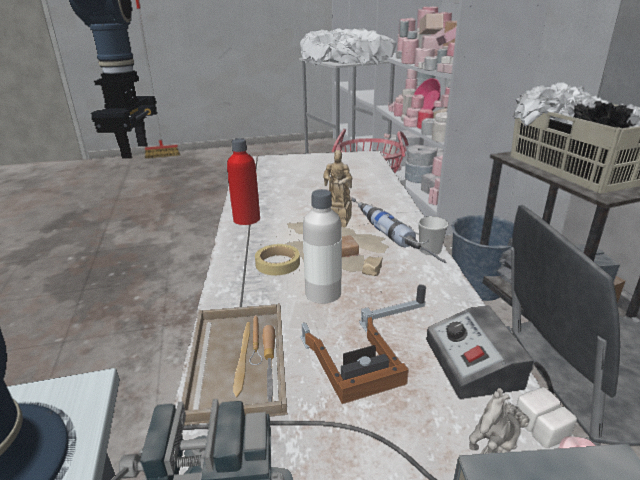

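View pics/top0.png

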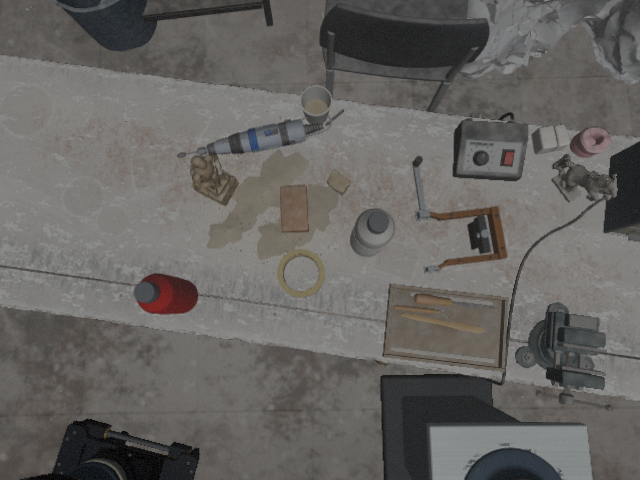

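```bash
python3 - <<'E'
from scipy.spatial.transform import Rotation as R
print(R.from_quat([ 0.56136638 , 0.42999122 ,-0.43095583 ,-0.56058221]).as_matrix())
E
```

```text
[[ 2.58769249e-01 -4.07113980e-04 -9.65939082e-01]
 [ 9.65937569e-01 -1.71027655e-03  2.58769565e-01]
 [-1.75737167e-03 -9.99998455e-01 -4.93202917e-05]]
```

```bash
cat > h.py <<'E'
import cv2,numpy as np
def rays(c,uv):
    K=c["camera_matrix"];D=np.array([c["k1"],0,0,0.])
    n=cv2.undistortPoints(np.asarray(uv,float).reshape(-1,1,2),K,D).reshape(-1,2)
    R=cv2.Rodrigues(np.asarray(c["rvec"],float))[0];t=np.asarray(c["tvec"],float).ravel()
    d=np.c_[n,np.ones(len(n))]
    return -R.T@t, d@R      # origin, world dirs scaled to unit z depth
def plane(c,uv,z):
    o,d=rays(c,uv); return o+d*((z-o[2])/d[:,2])[:,None]
def cloud(c):
    v,u=np.mgrid[0:480,0:640]
    o,d=rays(c,np.c_[u.ravel(),v.ravel()])
    P=o+d*c["z_map"].reshape(-1,1); P=P.reshape(480,640,3); P[c["z_map"]==0]=np.nan
    return P
def proj(c,P):
    return cv2.projectPoints(np.asarray(P,float).reshape(-1,1,3),np.asarray(c["rvec"],float),np.asarray(c["tvec"],float),c["camera_matrix"],np.array([c["k1"],0,0,0.]))[0].reshape(-1,2)
E
python3 - <<'E'
import pickle,cv2,numpy as np
from h import *
d=pickle.load(open("cam0.pkl","rb"))
P=cloud(d["top"]);np.set_printoptions(precision=1,suppress=True)
print("camera o",rays(d["top"],[[320,240]])[0],rays(d["side"],[[320,240]])[0])
for n,(u,v) in dict(cap=(375,224),knob=(418,161),bench=(390,180),bl=(470,212),back=(497,235),br=(470,262),mouthl=(423,215),mouthr=(432,268),tape=(285,290),box=(490,130),trayedge=(388,340),block=(294,208),off=(339,182)).items(): print(n,P[v,u])
for n,x0,x1,y0,y1,s in(("top",340,540,140,290,4),("side",280,440,270,410,5)):
    cv2.imwrite(f"pics/{n}_crop.png",cv2.resize(d[n]["img"][y0:y1,x0:x1],None,fx=s,fy=s,interpolation=cv2.INTER_CUBIC)[:600,:800])
E
```

```text
camera o [ 382.4  377.5 1041.1] [ 351.5 -477.3  534.1]
cap [531.5 280.5 220.1]
knob [694.2 166.6  55.7]
bench [669.8 218.1  -0.4]
bl [589.1  55.3  25.8]
back [537.5   5.   33.8]
br [482.4  62.1  26.1]
mouthl [583.3 156.2  31.4]
mouthr [470.4 143.4  33.3]
tape [430.  450.4  22.1]
box [756.3  14.6  62. ]
trayedge [324.6 239.3  26.6]
block [603.7 429.6  30. ]
off [661.  331.9  23. ]
```

View pics/top_crop.png

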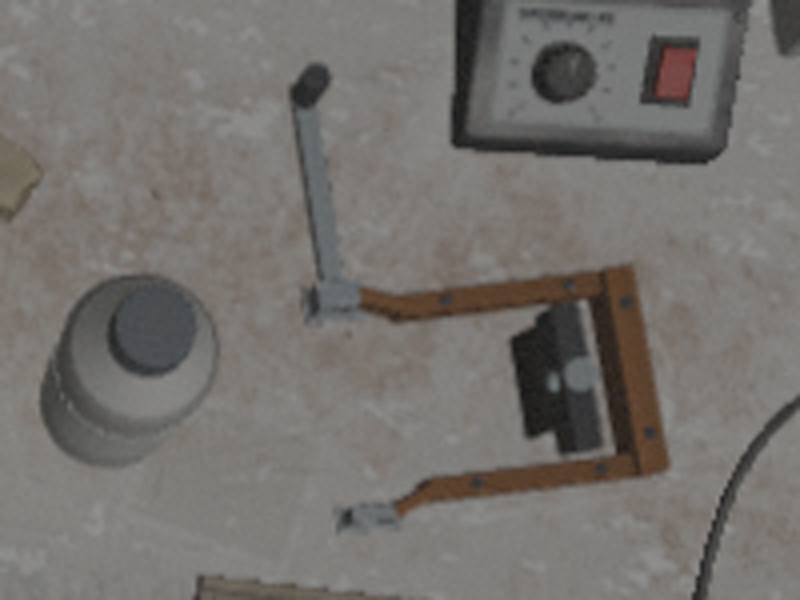

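View pics/side_crop.png

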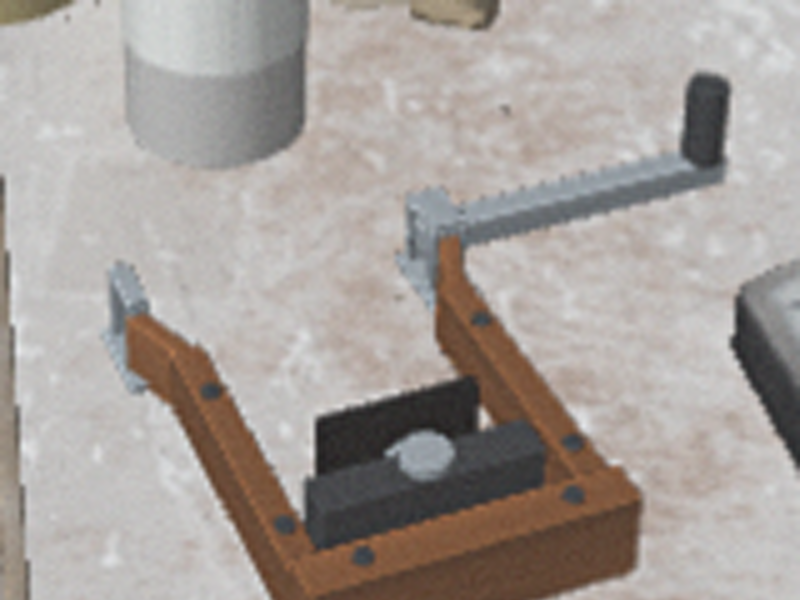

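```bash
python3 - <<'E'
import pickle,cv2,numpy as np
from h import *
np.set_printoptions(precision=1,suppress=True)
d=pickle.load(open("cam0.pkl","rb"))
c=d["top"];P=cloud(c);hsv=cv2.cvtColor(c["img"],cv2.COLOR_BGR2HSV)
v,u=np.mgrid[0:480,0:640]
m=(hsv[...,0]<16)&(hsv[...,1]>110)&(u>415)&(u<515)&(v>195)&(v<280)&(abs(P[...,2]-26)<4)
q=plane(c,np.c_[u[m],v[m]],26)[:,:2]
print(m.sum(), q.min(0),q.max(0))
# back crossbar outer edges & rails via minAreaRect
r=cv2.minAreaRect(q.astype(np.float32));print(r, cv2.boxPoints(r))
a=np.deg2rad(r[2])
# candidates for inward dir near -y
best=min([np.array([np.cos(a+k*np.pi/2),np.sin(a+k*np.pi/2)]) for k in range(4)],key=lambda e:e[1])
print("dir0",best)
# rails: separate lines, straight part
ex=best;ey=np.array([-ex[1],ex[0]])
q0=np.array(r[0]);s=(q-q0)@np.c_[ex,ey]
for sg in(1,-1):
    k=(s[:,1]*sg>25)&(s[:,0]<25)&(s[:,0]>-35)
    p=np.polyfit(s[k,0],s[k,1],1);print("rail",sg,p,k.sum())
    k2=k; 
    for x in range(-60,60,8):
        kk=(abs(s[:,0]-x)<4)&(s[:,1]*sg>15)
        if kk.sum(): print(x,s[kk,1].min(),s[kk,1].max(),end='; ')
    print()
for y in range(-48,49,8):
    kk=(abs(s[:,1]-y)<4)&(s[:,0]>20)
    print(y,s[kk,0].min(),s[kk,0].max(),end='; ')
print()
# cap
k=(P[...,2]>214)&(u>340)&(u<410)&(v>190)&(v<270)
print("cap",k.sum(),np.median(P[k],0)); g=P[k][:,:2];print(g.min(0),g.max(0),(g.min(0)+g.max(0))/2)
# knob
k=(P[...,2]>52)&(u>405)&(u<430)&(v>150)&(v<180)
print("knob",k.sum(),P[k].mean(0),P[k].min(0),P[k].max(0))
# body of the bottle, from both
for n in d:
    Q=cloud(d[n]).reshape(-1,3)
    k=(Q[:,2]>20)&(Q[:,2]<120)&(np.hypot(Q[:,0]-531,Q[:,1]-280)<60)
    g=Q[k]; A=np.c_[2*g[:,:2],np.ones(len(g))];x=np.linalg.lstsq(A,(g[:,:2]**2).sum(1),rcond=None)[0]
    print(n,"circle",x[:2],np.sqrt(x[2]+x[0]**2+x[1]**2),k.sum())
    for nm,k in (("cap",(Q[:,2]>195)&(np.hypot(Q[:,0]-531,Q[:,1]-280)<40)),("knob",(Q[:,2]>34)&(Q[:,2]<60)&(np.hypot(Q[:,0]-694,Q[:,1]-166)<20))):
        g=Q[k];print(n,nm,len(g),g.min(0),g.max(0),g.mean(0))
E
```

```text
545 [472.9 -13.5] [599.1 138.2]
((539.0869750976562, 61.99418640136719), (116.25997924804688, 140.98031616210938), 6.913691520690918) [[472.9 125. ]
 [489.9 -15. ]
 [605.3  -1. ]
 [588.3 139. ]]
dir0 [ 0.1 -1. ]
rail 1 [ 0.  47.3] 112
-60 47.52995220938615 57.25047445814202; -52 42.388303676244036 53.35348640453604; -44 43.35261826366218 52.767969306313795; -36 42.76901138292873 53.44182175029863; -28 43.14964630138846 52.85628604686439; -20 42.56611254781673 52.94441206808789; -12 43.238395736489956 52.6516812042467; -4 42.071492164389774 51.48105238295428; 4 43.03528416533256 52.73961163081042; 12 42.16019319882932 52.82734983728987; 20 43.415594423923906 52.24197512086354; 28 44.087601306804956 51.36414740255476; 36 43.21230826634564 50.48660487130899; 44 44.467717345699505 51.45171586534091; 52 29.672002755053366 50.28175686820591; 
rail -1 [ -0.  -50.8] 112
-60 -55.11965466976501 -49.18446739826055; -52 -54.74338284449264 -45.599603437125616; -44 -53.80179058214898 -46.44935953661505; -36 -54.64876177515316 -45.505765848718255; -28 -54.93098928637687 -51.63479438555215; -20 -54.
[... 771 characters left out ...]
22132122325; 24 57.63786101876082 70.49017618532409; 32 55.96833761269106 66.34276290720076; 40 20.13218801573854 64.23279556059991; 48 20.527515341742763 70.43676252043385; 
cap 344 [534.8 275.4 221. ]
[517.8 257.9] [552.8 292.5] [535.3 275.2]
knob 45 [698.6 166.5  57.3] [691.8 158.   53.6] [707.4 173.3  62.8]
side circle [536.3 274.7] 36.65717905148888 1643
side cap 372 [517.5 254.7 195. ] [553.2 292.3 222.9] [533.9 264.9 212.3]
side knob 119 [689.7 155.9  34.1] [705.6 171.7  59.3] [696.3 161.4  48.9]
top circle [535.8 274.8] 37.123495545019416 226
top cap 394 [516.9 257.9 197. ] [552.8 293.2 226.4] [533.6 276.1 218.9]
top knob 66 [691.3 158.   34.4] [707.4 173.9  59.9] [697.3 167.4  51.8]
```

```bash
python3 - <<'E'
import pickle,cv2,numpy as np
from h import *
np.set_printoptions(precision=3,suppress=True)
d=pickle.load(open("cam0.pkl","rb"))
c=d["top"];P=cloud(c);hsv=cv2.cvtColor(c["img"],cv2.COLOR_BGR2HSV)
v,u=np.mgrid[0:480,0:640]
m=(hsv[...,0]<16)&(hsv[...,1]>110)&(u>415)&(u<515)&(v>195)&(v<280)&(abs(P[...,2]-26)<4)
q=plane(c,np.c_[u[m],v[m]],26)[:,:2]
q0=np.array([539.09,61.99]);th=np.deg2rad(6.91)
for it in range(3):
    ex=np.array([np.sin(th),-np.cos(th)]);ey=np.array([-ex[1],ex[0]])
    s=(q-q0)@np.c_[ex,ey];sl=[];off=[]
    for sg in(1,-1):
        k=(s[:,1]*sg>25)&(s[:,0]<50)&(s[:,0]>-40)
        p=np.polyfit(s[k,0],s[k,1],1);sl.append(p[0]);off.append(p[1])
    k=(s[:,0]>54)&(abs(s[:,1])<38);pb=np.polyfit(s[k,1],s[k,0],1)
    print(np.rad2deg(th),sl,off,"back",pb)
    th+=np.arctan(np.mean(sl))
ex=np.array([np.sin(th),-np.cos(th)]);ey=np.array([-ex[1],ex[0]])
s=(q-q0)@np.c_[ex,ey]
k=(s[:,0]>54)&(abs(s[:,1])<38);back=s[k,0].mean()
print("width back bar",np.percentile(s[k,0],[5,95]),"xmin",s[:,0].min())
mid=np.mean(off); M=q0+ey*mid+ex*(back-6-128)
print("deg",np.rad2deg(th),"ex",ex,"ey",ey,"M",M)
L=lambda p:np.array([(np.array(p)-M)@ex,(np.array(p)-M)@ey])
for n,p in dict(bottle=(535.7,274.8),knob=(698,166),tape=(430,450),trayc=(324,239),block=(603,430),off=(661,332),box=(756,15)).items():print(n,L(p))
# bbox of dense obstacles near, in the bay frame: points above 10mm
Q=np.concatenate([cloud(d[n]).reshape(-1,3) for n in d]);ok=np.isfinite(Q).all(1)&(Q[:,2]>12)&(Q[:,2]<250);Q=Q[ok]
S=np.c_[(Q[:,:2]-M)@ex,(Q[:,:2]-M)@ey,Q[:,2]]
H=np.zeros((600,800),np.uint8)  # 1px=1mm; x in frame -> right (-450..350), y up(300..-300)
i=(S[:,0]+450).astype(int);j=(300-S[:,1]).astype(int);o=(i>=0)&(i<800)&(j>=0)&(j<600)
np.maximum.at(H,(j[o],i[o]),np.clip(S[o,2]+40,0,255).astype(np.uint8))
H=cv2.dilate(H,np.ones((3,3),np.uint8))
cv2.circle(H,(450,300),4,255,1)
cv2.imwrite("pics/map.png",H)
E
```

```text
6.91 [np.float64(0.0017417672393492108), np.float64(-0.008816739236429887)] [np.float64(47.44189478748593), np.float64(-50.7389891330317)] back [-0.027 61.588]
6.707317827636071 [np.float64(0.0032741887561685353), np.float64(-0.0038539405575899097)] [np.float64(47.42394812551385), np.float64(-50.76639981138714)] back [-0.031 61.595]
6.690709162407994 [np.float64(0.003559582064869556), np.float64(-0.003567989315347303)] [np.float64(47.42400968666511), np.float64(-50.766321940246755)] back [-0.031 61.596]
width back bar [56.122 68.738] xmin -70.69558192821384
deg 6.690468312423152 ex [ 0.117 -0.993] ey [0.993 0.117] M [529.006 133.614]
bottle [-139.444   23.098]
knob [-12.476 171.617]
tape [-325.766  -61.471]
trayc [-128.552 -191.331]
block [-285.747  108.021]
off [-181.657  154.209]
box [144.253 211.629]
```

View pics/map.png

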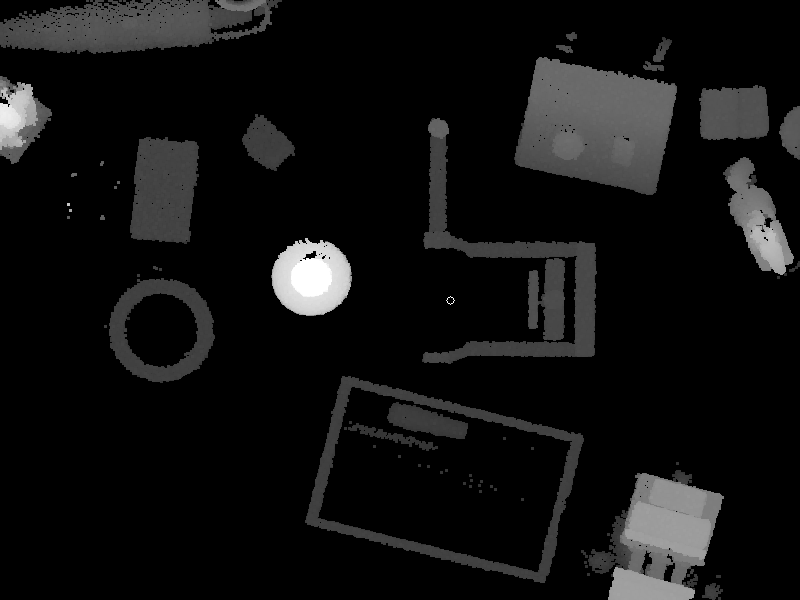

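Bottle candidates: the white one with grey cap at top (372,230) / side (322,245), and the red one at top (165,293) / side (242,190). The white one is meant: it is white with a band, and the crop confirms it. The bay is the wooden U at top (465,237), its knob at top (418,161). In the bay frame the knob measures (-12.5, 171.6), which matches the description.

Next I check reachability.

```bash
cat >> h.py <<'E'
from scipy.spatial.transform import Rotation as Rot
M=np.array([529.0,133.6]);th=np.deg2rad(6.69)
EX=np.array([np.sin(th),-np.cos(th),0]);EY=np.array([np.cos(th),np.sin(th),0]);EZ=np.array([0,0,1.])
def W(x,y,z): return np.array([M[0],M[1],0])+x*EX+y*EY+z*EZ
def L(p): p=np.asarray(p)-np.array([M[0],M[1],0]);return np.array([p@EX,p@EY,p[2]])
def ori(f,side,lean,sg=1):
    """hand pushing along f, leaning back by lean deg, jaws along side"""
    l=np.deg2rad(lean);a=-EZ*np.cos(l)+f*np.sin(l);x=sg*side
    return Rot.from_matrix(np.c_[x,a,np.cross(x,a)]).as_quat(),a
def tcp(tip,a): return np.asarray(tip)-22*a
E
python3 - <<'E'
from station import *
from h import *
np.set_printoptions(precision=2,suppress=True)
for lean in(30,35,40):
  for sg in(1,-1):
    q,a=ori(EX,EY,lean,sg)
    for t in((-210,23,350),(-210,23,12),(-85,0,12),(20,0,12),(-60,0,200)):
        r=inverse_kinematics(tcp(W(*t),a),q); print(lean,sg,t,None if r is None else np.array(r))
print("bolt")
for lean in(0,20):
  for sg in(1,-1):
    q,a=ori(-EY,EX,lean,sg)
    for t in((-12,210,150),(-12,210,38),(-12,90,38)):
        r=inverse_kinematics(tcp(W(*t),a),q); print(lean,sg,t,None if r is None else np.array(r))
E
```

```text
30 1 (-210, 23, 350) [-1.14  0.51  0.48  1.34  0.21  1.63 -0.58]
30 1 (-210, 23, 12) [-1.1   0.83  0.41  1.62  0.13  1.07 -0.73]
30 1 (-85, 0, 12) [-1.04  0.74  0.47  1.85  0.18  0.88 -0.66]
30 1 (20, 0, 12) [-0.92  0.7   0.49  1.97  0.26  0.76 -0.59]
30 1 (-60, 0, 200) [-1.07  0.47  0.54  1.78  0.25  1.19 -0.56]
30 -1 (-210, 23, 350) [-0.64  0.51 -0.31  1.3   0.5   1.75  2.3 ]
30 -1 (-210, 23, 12) [-0.68  0.81 -0.25  1.59  0.59  1.22  2.04]
30 -1 (-85, 0, 12) [-0.57  0.7  -0.19  1.82  0.63  1.06  2.08]
30 -1 (20, 0, 12) [-0.46  0.65 -0.13  1.94  0.69  0.94  2.16]
30 -1 (-60, 0, 200) [-0.5   0.44 -0.23  1.75  0.54  1.33  2.3 ]
35 1 (-210, 23, 350) [-1.16  0.55  0.5   1.32  0.26  1.68 -0.58]
35 1 (-210, 23, 12) [-1.13  0.87  0.42  1.58  0.17  1.14 -0.77]
35 1 (-85, 0, 12) [-1.08  0.78  0.49  1.83  0.22  0.94 -0.7 ]
35 1 (20, 0, 12) [-0.96  0.74  0.51  1.95  0.31  0.81 -0.66]
35 1 (-60, 0, 200) [-1.11  0.51  0.56  1.77  0.3   1.23 -0.59]
35 -1 (-210, 23, 350) [-0.66  0.54 -0.32  1.28  0.56  1.82  2.28]
35 -1 (-210, 23, 12) [-0.7   0.85 -0.25  1.55  0.62  1.31  2.01]
35 -1 (-85, 0, 12) 
[... 877 characters left out ...]
 (-12, 210, 38) [-0.67  0.86  0.65  1.49 -0.58  1.   -1.31]
0 1 (-12, 90, 38) [-0.71  0.67  0.57  1.81 -0.49  0.81 -1.35]
0 -1 (-12, 210, 150) [-0.37  0.66  0.14  1.39 -0.09  1.1   1.47]
0 -1 (-12, 210, 38) [-0.34  0.77  0.09  1.46 -0.08  0.91  1.46]
0 -1 (-12, 90, 38) [-0.39  0.61  0.11  1.79 -0.09  0.75  1.45]
20 1 (-12, 210, 150) [-0.57  0.95  0.71  1.07 -0.52  1.65 -1.4 ]
20 1 (-12, 210, 38) [-0.57  1.04  0.67  1.15 -0.56  1.49 -1.37]
20 1 (-12, 90, 38) [-0.66  0.86  0.63  1.53 -0.49  1.28 -1.35]
20 -1 (-12, 210, 150) [-0.31  0.86  0.1   1.05 -0.12  1.58  1.48]
20 -1 (-12, 210, 38) [-0.3   0.95  0.07  1.12 -0.1   1.42  1.48]
20 -1 (-12, 90, 38) [-0.33  0.77  0.07  1.51 -0.11  1.21  1.47]
```

```bash
python3 - <<'E'
from station import *
from h import *
np.set_printoptions(precision=2,suppress=True)
q,a=ori(EX,EY,40,1)
print(read_time())
p=read_tool_pos(); move_straight([p[0],p[1],400],velocity=250)
command_gripper(36/87)
move_pose(tcp(W(-212,23,330),a),q)
move_straight(tcp(W(-212,23,12),a),q,velocity=180)
print(read_time(),read_gripper_width(),L(read_tool_pos()+22*a),read_contact_force())
import pickle
d={}
for n in("side","top"):
    c=read_camera(n);d[n]=c;cv2.imwrite(f"pics/{n}1.png",c["img"])
pickle.dump(d,open("cam1.pkl","wb"))
E
```

```text
0.1
5.55 0.4112123201793587 [-212.32   23.54   12.98] [-0.5   0.01  0.1 ]
```

View pics/side1.png

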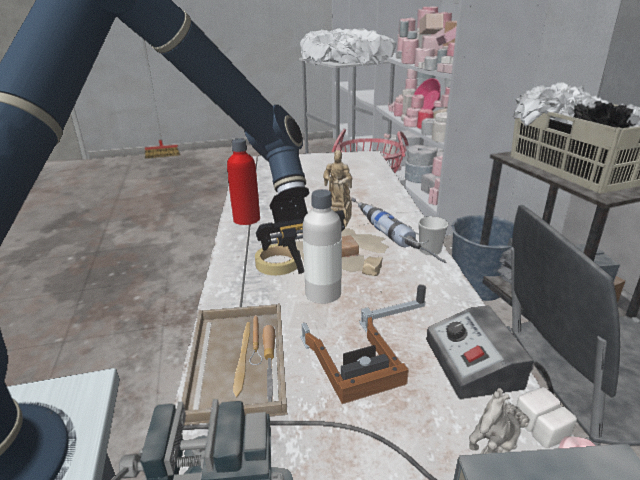

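View pics/top1.png

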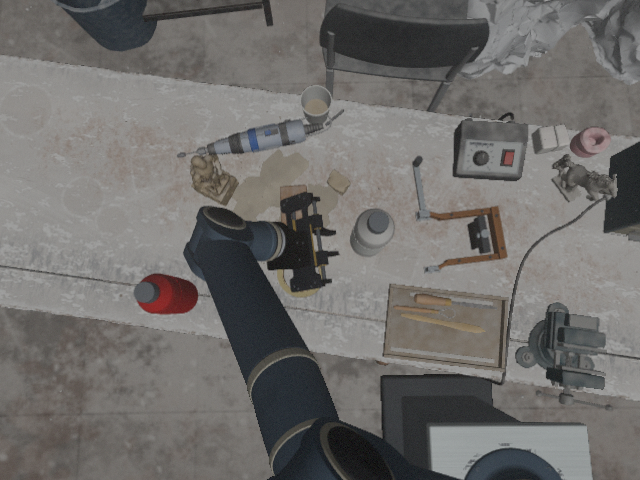

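The hand is behind the bottle at top (325,245), and the arm is clear of everything. Next I push to the mouth.

```bash
python3 - <<'E'
from station import *
from h import *
np.set_printoptions(precision=2,suppress=True)
q,a=ori(EX,EY,40,1)
def st(s): print(s,read_time(),L(read_tool_pos()+22*a),read_contact_force()@np.c_[EX,EY,EZ])
print(move_straight(tcp(W(-176,23,12),a),velocity=40,f_stop=8)); st("c")
print(move_straight(tcp(W(-76,0,12),a),velocity=50,f_stop=10)); st("p")
import pickle
d={}
for n in("side","top"):
    c=read_camera(n);d[n]=c;cv2.imwrite(f"pics/{n}2.png",c["img"])
pickle.dump(d,open("cam2.pkl","wb"))
for n in d:
    Q=cloud(d[n]);Q=Q.reshape(-1,3)
    S=np.array([(Q[:,:2]-M)@EX[:2],(Q[:,:2]-M)@EY[:2],Q[:,2]]).T
    k=(S[:,2]>205)&(S[:,2]<228)&(np.hypot(S[:,0]+36,S[:,1])<50);g=S[k]
    print(n,k.sum(),(g.min(0)+g.max(0))/2)
E
```

```text
False
c 6.7 [-176.2    23.03   12.  ] [-0.95 -0.25 -0.05]
False
p 8.9 [-76.14   0.07  11.98] [-1.58  0.66  0.84]
side 359 [-35.74  -0.45 214.13]
top 389 [-37.93  -0.06 215.56]
```

View pics/top2.png

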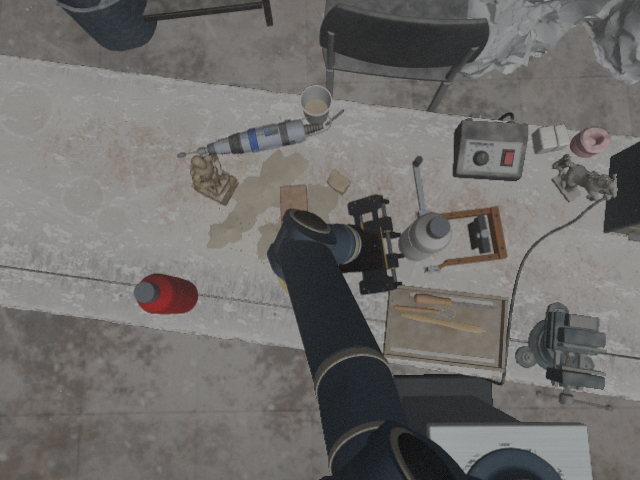

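View pics/side2.png

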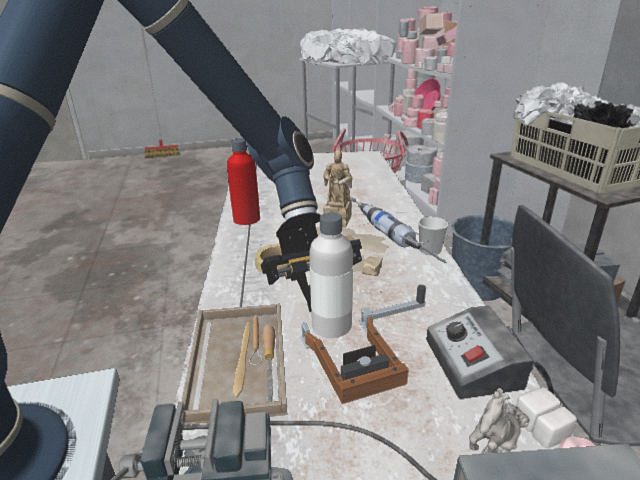

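The bottle is centred at the mouth (top (430,228)), upright. Next I push in and feel for the plunger.

```bash
python3 - <<'E'
from station import *
from h import *
np.set_printoptions(precision=2,suppress=True)
q,a=ori(EX,EY,40,1)
B=np.c_[EX,EY,EZ]
print(move_straight(tcp(W(-14,0,12),a),velocity=40,f_stop=4));
print(read_time(),L(read_tool_pos()+22*a),read_contact_force()@B)
x=-14.;f=0
while x<29:
    x+=1.
    s=move_straight(tcp(W(x,0,12),a),velocity=6,f_stop=7)
    f=read_contact_force()@B
    print(x,s,read_time(),L(read_tool_pos()+22*a),f)
    if -f[0]>10.5 or abs(f[1])>5: break
E
```

```text
False
10.7 [-14.12   0.01  12.01] [-0.58  0.47  0.65]
-13.0 False 11.0167 [-13.14   0.05  11.99] [-1.37  0.04 -0.21]
-12.0 False 11.3333 [-11.89   0.01  12.02] [-0.45 -0.07 -0.17]
-11.0 False 11.65 [-10.85  -0.02  12.02] [-1.4   0.36 -0.78]
-10.0 False 11.9667 [-9.89 -0.01 12.02] [-1.09 -0.04  0.45]
-9.0 False 12.2833 [-8.87 -0.01 12.03] [-0.89 -0.61  0.19]
-8.0 False 12.6 [-7.9  -0.01 12.02] [-1.23  0.53  0.65]
-7.0 False 12.9167 [-6.89 -0.03 12.01] [-1.07  0.43  0.93]
-6.0 False 13.2333 [-5.91  0.   12.03] [-1.59  0.1  -0.03]
-5.0 False 13.55 [-4.9  -0.03 12.  ] [-1.51  0.12  0.4 ]
-4.0 False 13.8667 [-3.88 -0.   12.02] [-1.45 -0.43  0.63]
-3.0 False 14.1833 [-2.91 -0.02 12.01] [-1.04  0.18 -0.26]
-2.0 False 14.5 [-1.89 -0.01 12.  ] [-1.35  0.05  0.47]
-1.0 False 14.8167 [-0.87 -0.   12.03] [-1.5   0.73  0.98]
0.0 False 15.1333 [ 0.11 -0.03 12.01] [-0.94 -0.24 -0.41]
1.0 False 15.45 [ 1.09 -0.01 12.01] [-1.3   0.39 -0.32]
2.0 False 15.7667 [ 2.1  -0.02 12.01] [-1.93  0.76 -0.13]
3.0 False 16.0833 [ 3.11 -0.02 12.01] [-1.77  0.43  0.3 ]
4.0 False 16.4 [ 3.95  0.02 11.99] [-1.61 -0.0
[... 179 characters left out ...]
]
8.0 False 17.6667 [ 5.62  0.58 11.83] [-7.23 -0.74  2.98]
9.0 False 17.9833 [ 6.53  0.7  11.82] [-8.62 -0.55  2.8 ]
10.0 False 18.3 [ 7.5   0.73 11.81] [-8.23 -0.56  3.72]
11.0 False 18.6167 [ 8.47  0.74 11.81] [-9.   -0.51  2.81]
12.0 False 18.9333 [ 9.46  0.76 11.83] [-8.38 -0.21  2.18]
13.0 False 19.25 [10.47  0.75 11.82] [-8.16 -0.43  3.17]
14.0 False 19.5667 [11.51  0.77 11.82] [-8.4  -0.7   2.94]
15.0 False 19.8833 [12.47  0.75 11.81] [-7.95 -1.08  3.31]
16.0 False 20.2 [13.48  0.75 11.82] [-7.45 -1.39  1.71]
17.0 False 20.5167 [14.48  0.74 11.8 ] [-7.62 -0.69  3.23]
18.0 False 20.8333 [14.87  0.81 11.78] [-8.94 -0.49  4.15]
19.0 False 21.15 [15.03  0.87 11.74] [-11.06  -2.     4.97]
```

The plunger was met at tip x≈4.5 and the force rose steeply at ≈14.9, so about 10 mm of travel: home. Next I back off.

```bash
python3 - <<'E'
from station import *
from h import *
np.set_printoptions(precision=2,suppress=True)
q,a=ori(EX,EY,40,1)
hold(0.1)
move_straight(tcp(W(0,0,12),a),velocity=40)
move_straight(tcp(W(-110,0,14),a),velocity=120)
command_gripper(0.0)
print(read_time(),L(read_tool_pos()+22*a),read_contact_force())
import pickle
d={}
for n in("side","top"):
    c=read_camera(n);d[n]=c;cv2.imwrite(f"pics/{n}3.png",c["img"])
pickle.dump(d,open("cam3.pkl","wb"))
for n in d:
    Q=cloud(d[n]).reshape(-1,3)
    S=np.array([(Q[:,:2]-M)@EX[:2],(Q[:,:2]-M)@EY[:2],Q[:,2]]).T
    k=(S[:,2]>205)&(S[:,2]<228)&(np.hypot(S[:,0]-54,S[:,1])<50);g=S[k]
    print(n,k.sum(),(g.min(0)+g.max(0))/2)
c=d["side"]["img"][220:420,280:480];cv2.imwrite("pics/side3c.png",cv2.resize(c,None,fx=3,fy=3))
# IK for bolt from here
for lean in(0,10,20):
  for sg in(1,-1):
    q2,a2=ori(-EY,EX,lean,sg)
    for t in((-12,215,150),(-12,210,38),(-12,85,38)):
        r=inverse_kinematics(tcp(W(*t),a2),q2); print(lean,sg,t,None if r is None else np.array(r))
E
```

```text
23.825 [-110.04    0.01   13.99] [-0.43 -0.16 -0.19]
side 460 [ 54.46   0.46 214.14]
top 430 [ 53.39   0.6  215.54]
0 1 (-12, 215, 150) [-0.64  0.73  0.61  1.4  -0.43  1.15 -1.42]
0 1 (-12, 210, 38) [-0.61  0.83  0.54  1.48 -0.48  0.96 -1.39]
0 1 (-12, 85, 38) [-0.69  0.66  0.53  1.82 -0.45  0.79 -1.38]
0 -1 (-12, 215, 150) [-0.15  0.68 -0.22  1.36  0.15  1.12  1.3 ]
0 -1 (-12, 210, 38) [-0.08  0.79 -0.34  1.44  0.29  0.95  1.19]
0 -1 (-12, 85, 38) [-0.07  0.63 -0.34  1.78  0.28  0.78  1.14]
10 1 (-12, 215, 150) [-0.59  0.83  0.63  1.23 -0.46  1.4  -1.42]
10 1 (-12, 210, 38) [-0.58  0.92  0.58  1.32 -0.49  1.22 -1.4 ]
10 1 (-12, 85, 38) [-0.67  0.74  0.57  1.68 -0.46  1.04 -1.37]
10 -1 (-12, 215, 150) [-0.16  0.77 -0.21  1.19  0.11  1.36  1.33]
10 -1 (-12, 210, 38) [-0.1   0.88 -0.32  1.28  0.23  1.2   1.26]
10 -1 (-12, 85, 38) [-0.08  0.7  -0.33  1.64  0.2   1.01  1.21]
20 1 (-12, 215, 150) [-0.55  0.94  0.65  1.05 -0.48  1.65 -1.43]
20 1 (-12, 210, 38) [-0.54  1.03  0.6   1.14 -0.5   1.47 -1.41]
20 1 (-12, 85, 38) [-0.65  0.84  0.6   1.54 -0.46  1.27 -1.37]
20 -1 (-12, 215, 150) [-0.17  0.88 -0.21  1.01  0.09  1.6   1.35]
20 -1 (-12, 210, 38) [-0.12  0.98 -0.31  1.1   0.18  1.44  1.3 ]
20 -1 (-12, 85, 38) [-0.09  0.79 -0.32  1.5   0.15  1.23  1.26]
```

View pics/side3c.png

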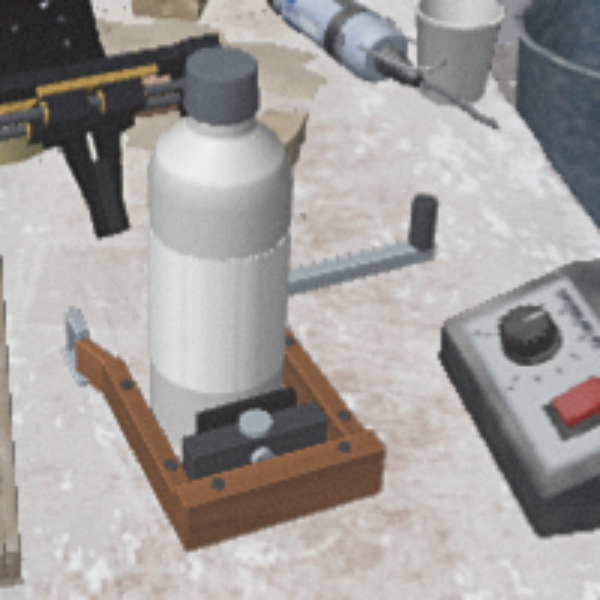

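View pics/top3.png

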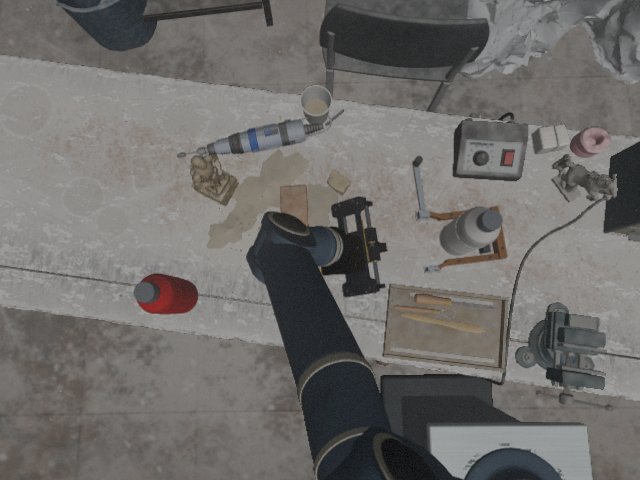

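The bottle is upright at bay (54, 0.5) mm, against the plunger, with its near side about 17 mm inside the mouth. The hand is clear. Now the bolt knob, still at top (418,161).

```bash
python3 - <<'E'
from station import *
from h import *
np.set_printoptions(precision=2,suppress=True)
q,a=ori(EX,EY,40,1); q2,a2=ori(-EY,EX,15,1)
move_straight(tcp(W(-120,0,310),a),velocity=220)
move_pose(tcp(W(-12,212,310),a2),q2)
move_straight(tcp(W(-12,212,40),a2),q2,velocity=150)
print(read_time(),L(read_tool_pos()+22*a2),read_contact_force(),read_gripper_width())
for n in("side","top"):
    c=read_camera(n);cv2.imwrite(f"pics/{n}4.png",c["img"])
E
```

```text
28.35 [-11.91 212.55  41.03] [-0.02  0.16  0.3 ] 0.0055209042167937645
```

View pics/side4.png

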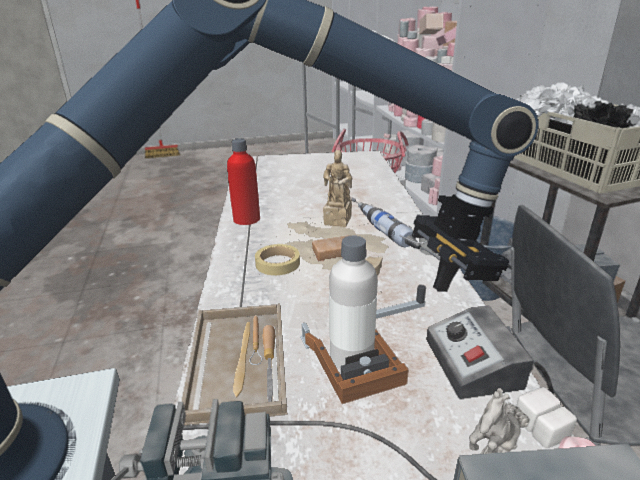

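View pics/top4.png

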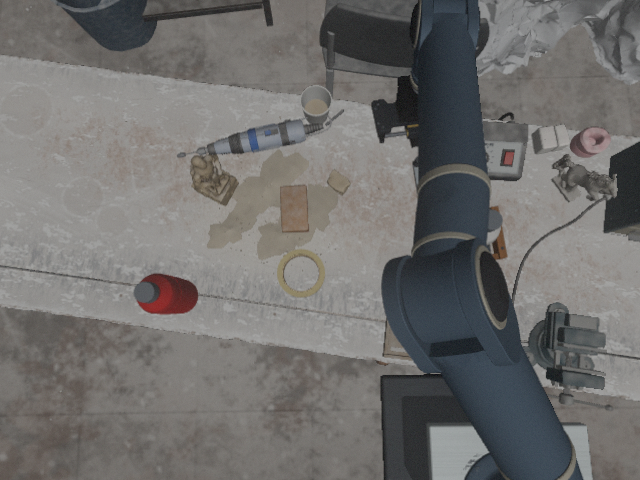

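Hand is on the outer side of the knob (side (447,275) beside (420,293)); the forearm is far above the bottle. Push.

```bash
python3 - <<'E'
from station import *
from h import *
np.set_printoptions(precision=2,suppress=True)
q2,a2=ori(-EY,EX,15,1);B=np.c_[EX,EY,EZ]
def st(s): print(s,read_time(),L(read_tool_pos()+22*a2),read_contact_force()@B)
for y,v,f in((193,40,6),(150,40,9),(100,50,9),(80,15,10)):
    s=move_straight(tcp(W(-12,y,40),a2),velocity=v,f_stop=f); st((y,s))
hold(0.3); st("h")
for n in("side","top"):
    c=read_camera(n);cv2.imwrite(f"pics/{n}5.png",c["img"])
c=read_camera("side")["img"][220:420,280:480];cv2.imwrite("pics/side5c.png",cv2.resize(c,None,fx=3,fy=3))
E
```

```text
(193, False) 29.075 [-12.19 193.02  40.16] [ 0.02  0.72 -0.37]
(150, False) 30.3 [-12.12 149.8   39.97] [-0.13  1.38 -0.96]
(100, False) 31.45 [-11.59  99.72  40.09] [-1.15  0.18  1.14]
(80, True) 32.3667 [-11.81  89.52  40.19] [1.19 1.9  1.68]
h 32.6667 [-11.9   89.63  39.81] [0.15 0.51 0.7 ]
```

View pics/side5c.png

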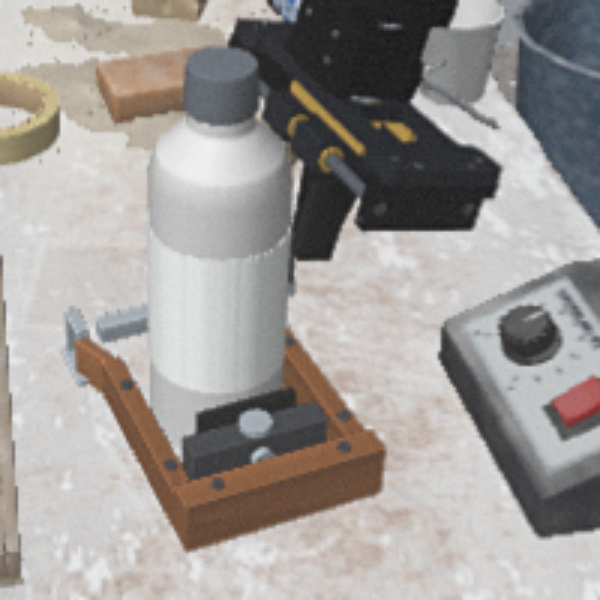

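```bash
python3 - <<'E'
from station import *
from h import *
np.set_printoptions(precision=2,suppress=True)
q2,a2=ori(-EY,EX,15,1)
move_straight(tcp(W(-12,200,40),a2),velocity=150)
print(read_time(),read_contact_force())
d={}
for n in("side","top"):
    c=read_camera(n);d[n]=c;cv2.imwrite(f"pics/{n}6.png",c["img"])
    Q=cloud(c).reshape(-1,3)
    S=np.array([(Q[:,:2]-M)@EX[:2],(Q[:,:2]-M)@EY[:2],Q[:,2]]).T
    for nm,k in (("knob",(S[:,2]>36)&(S[:,2]<62)&(abs(S[:,0]+12)<14)&(abs(S[:,1]-80)<40)),("cap",(S[:,2]>205)&(S[:,2]<228)&(np.hypot(S[:,0]-54,S[:,1])<50))):
        g=S[k]; print(n,nm,k.sum(),g.min(0) if k.sum() else '',g.max(0) if k.sum() else '')
    k=(S[:,2]>18)&(S[:,2]<34)&(abs(S[:,0]+12)<7)&(abs(S[:,1])<75);g=S[k];print("bar y hist",np.histogram(g[:,1],np.arange(-75,76,10)))
c=d["side"]["img"][250:400,280:480];cv2.imwrite("pics/side6c.png",cv2.resize(c,None,fx=4,fy=4))
E
```

```text
33.7 [-0.29  0.87 -0.16]
side knob 17 [-11.92  76.33  38.54] [-4.58 81.17 57.71]
side cap 459 [ 36.13 -17.69 205.04] [ 72.85  18.83 223.09]
bar y hist (array([ 0, 23,  4, 43, 39, 39,  4,  0,  0,  0,  0,  0,  0,  0,  0]), array([-75, -65, -55, -45, -35, -25, -15,  -5,   5,  15,  25,  35,  45,
        55,  65,  75]))
top knob 0  
top cap 227 [ 45.91 -17.93 205.41] [ 70.9   18.85 225.66]
bar y hist (array([0, 0, 0, 0, 0, 0, 0, 0, 0, 0, 0, 0, 0, 0, 0]), array([-75, -65, -55, -45, -35, -25, -15,  -5,   5,  15,  25,  35,  45,
        55,  65,  75]))
```

View pics/side6c.png

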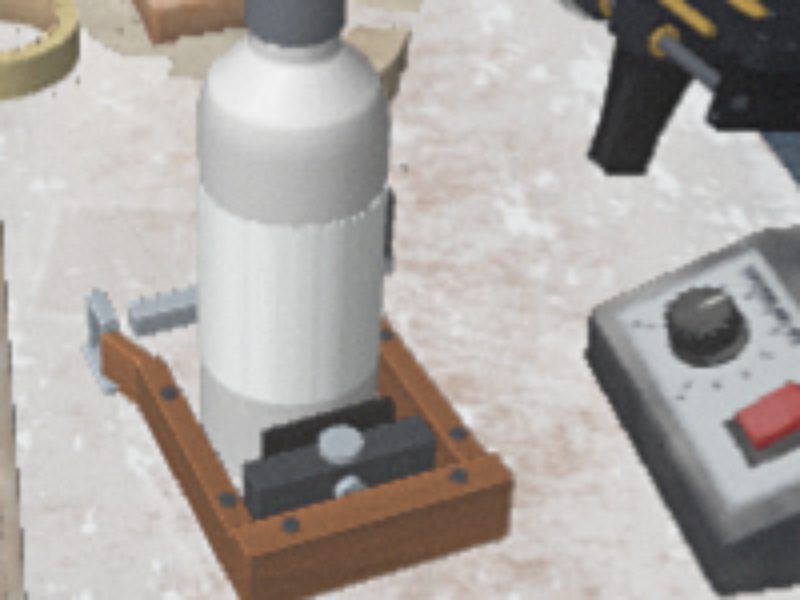

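View pics/top6.png

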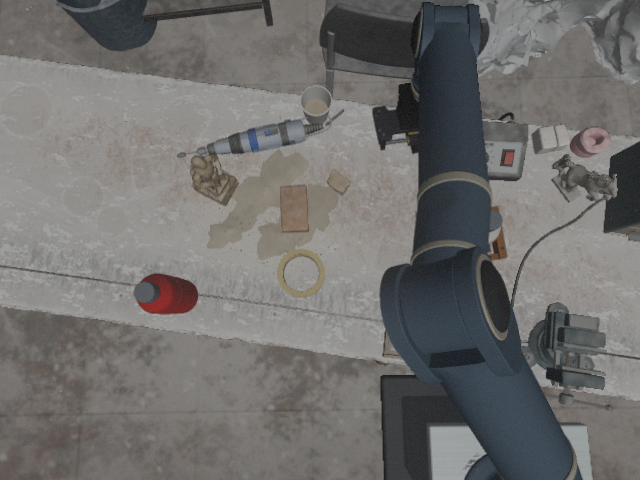

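The knob's outer edge is now at y≈81 (axis ≈73, was 171.6), and the hand stopped hard at the expected end position. I'll clear the view and make one last top check.

```bash
python3 - <<'E'
from station import *
from h import *
np.set_printoptions(precision=2,suppress=True)
q,a=ori(EX,EY,40,1);q2,a2=ori(-EY,EX,15,1)
move_straight(tcp(W(-12,205,300),a2),velocity=220)
move_pose(tcp(W(-240,0,330),a),q)
print(read_time(),read_contact_force())
d={}
for n in("side","top"):
    c=read_camera(n);d[n]=c;cv2.imwrite(f"pics/{n}7.png",c["img"])
    Q=cloud(c).reshape(-1,3)
    S=np.array([(Q[:,:2]-M)@EX[:2],(Q[:,:2]-M)@EY[:2],Q[:,2]]).T
    for nm,k in (("knob",(S[:,2]>36)&(S[:,2]<62)&(abs(S[:,0]+12)<14)&(abs(S[:,1]-80)<40)),("cap",(S[:,2]>205)&(S[:,2]<228)&(np.hypot(S[:,0]-54,S[:,1])<50))):
        g=S[k]; print(n,nm,k.sum(),(g.min(0)+g.max(0))/2 if k.sum() else '')
c=d["top"]["img"][140:290,340:540];cv2.imwrite("pics/top7c.png",cv2.resize(c,None,fx=4,fy=4))
E
```

```text
36.35 [ 1.53 -0.51 -0.37]
side knob 17 [-9.77 79.05 46.95]
side cap 467 [ 53.66   0.3  214.1 ]
top knob 66 [-13.7   72.92  48.58]
top cap 432 [ 53.15   0.75 214.94]
```

View pics/top7c.png

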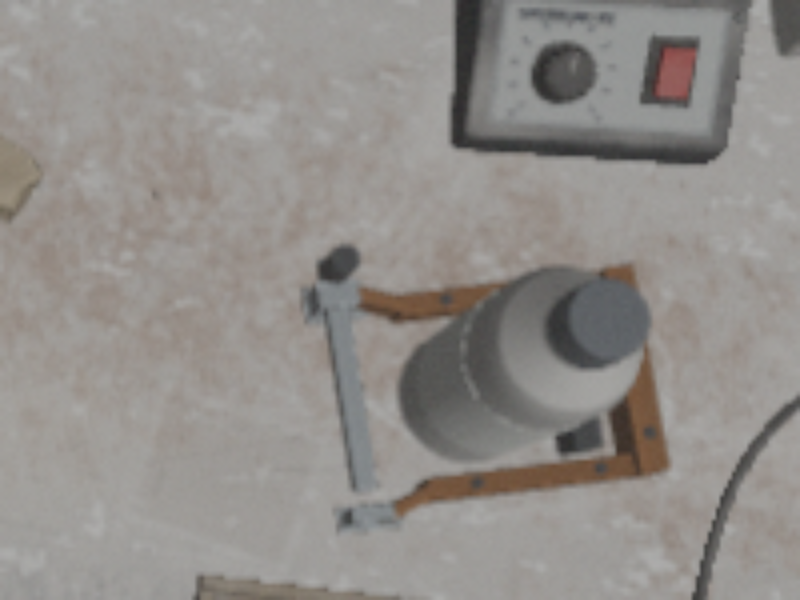

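View pics/side7.png

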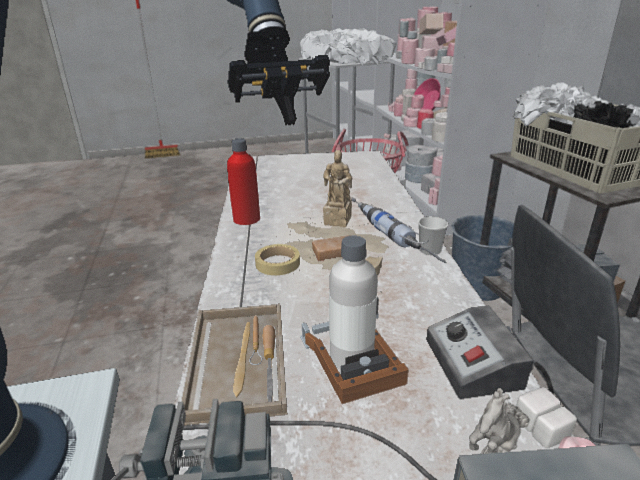

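The knob is at y=72.9 (fully across is 72), against the staple. The bottle is upright behind the bar, and the bystanders are in place.

```bash
python3 -c "
from station import *
hold(0.3);print(read_time(),read_contact_force(),abs(read_dq()).max());job_done()"
```

```text
36.75 [ 0.41201823 -0.20375269  0.13599184] 0.00584550334369298
the job is handed in; nothing more can be done
```

I slid the white bottle into the bay and on against the plunger until it was fully home, then pushed the bolt across the mouth. I handed the job in at 36.8 s; no verdict was reported.

- **Push:** I used two part-open fingertips about 18 mm above the bench, with the hand leaned back 40°. The plunger was met at a tip position of about 4.5 mm. The force stayed near 8 N over about 10 mm of travel, then rose steeply to 11 N, where I stopped.
- **Bottle:** At the last look it stood upright at about x 53.5 mm, y 0.5 mm in the bay frame, its near side about 17 mm behind the mouth.
- **Bolt:** It stopped firmly with the knob at about 72.9 mm from the centre line in the top view (72 mm is fully across), so about 99 mm of travel. The tip of the bar stops just short of the far keeper; that fits the stated travel.
- **Surroundings:** By eye, the tape, sanding block and offcut are where they were. The hand was clear of everything at the end.

One reading disagreed: the side camera put the knob centre at 79 mm. It saw only the knob's outer edge past the bottle, at about 81 mm, which is consistent with an axis near 73 mm.

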